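# Put the loose barrels under the dust cover

### The job

One of the two covered trays on this watchmaker's bench already holds a customer's clock movement: leave that tray, its cover and its movement alone. Take the clear dust cover off the other, empty tray and set it down the right way up on the bench clear of the tray, then stand every loose brass mainspring barrel in that tray, flat on its foot with the arbor up, inside the lip. Finally put the cover back over the lip of that tray, fully home and level all round, without pushing the other things on the bench about.

Things in the scene. Friction and masses are not known exactly. Their poses are not given: they have to be found in the camera images.
- tray_a: fixed white round tray: disc 144 mm across, 10 mm thick; on its top face a round lip, 124 mm outside and 115 mm inside diameter, 10 mm high (lip top 20 mm above the bench). Parts stand on the face inside the lip, the cover on the 10 mm wide ledge outside it. Origin: centre of its underside, on the bench.
- tray_a_seat (a point): centre of the top face of tray_a (10 mm above the bench): the origin of a seated cover, and the height on which barrels stand.
- cover_a: loose clear plastic dust cover, 140 g: open-bottomed bell, 137 mm outside, 130 mm inside diameter at its lower edge, 43 mm high (38 inside), whitish post knob on top, 16 mm diameter, 43 to 66 mm above the lower edge. Origin: centre of its lower edge; z up. It goes over the tray's lip (3 mm play all round) and stands on the ledge. It starts seated on tray_a.
- job_a: a customer's clock movement, 60 x 46 x 26 mm, two brass plates on pillars, standing in tray_a under its cover. Origin: centre of its underside. Exactly one of job_a and job_b is there in each start; the other is absent (None).
- tray_b: fixed white round tray: disc 144 mm across, 10 mm thick; on its top face a round lip, 124 mm outside and 115 mm inside diameter, 10 mm high (lip top 20 mm above the bench). Parts stand on the face inside the lip, the cover on the 10 mm wide ledge outside it. Origin: centre of its underside, on the bench.
- tray_b_seat (a point): centre of the top face of tray_b (10 mm above the bench): the origin of a seated cover, and the height on which barrels stand.
- cover_b: loose clear plastic dust cover, 140 g: open-bottomed bell, 137 mm outside, 130 mm inside diameter at its lower edge, 43 mm high (38 inside), whitish post knob on top, 16 mm diameter, 43 to 66 mm above the lower edge. Origin: centre of its lower edge; z up. It goes over the tray's lip (3 mm play all round) and stands on the ledge. It starts seated on tray_b.
- job_b: a customer's clock movement, 60 x 46 x 26 mm, two brass plates on pillars, standing in tray_b under its cover. Origin: centre of its underside. Exactly one of job_a and job_b is there in each start; the other is absent (None).
- barrel1: brass clock mainspring barrel, loose, 80 g: round drum 28 mm across with a 33 mm toothed flange at its foot, 14 mm high, and a thin upright steel arbor on top, 9 mm diameter, from 14 to 32 mm above the foot (lift it by this). Origin: centre of its underside; z along the arbor. Three to five of the five barrels are there; absent ones are None.
- barrel2: brass clock mainspring barrel, loose, 80 g: round drum 28 mm across with a 33 mm toothed flange at its foot, 14 mm high, and a thin upright steel arbor on top, 9 mm diameter, from 14 to 32 mm above the foot (lift it by this). Origin: centre of its underside; z along the arbor. Three to five of the five barrels are there; absent ones are None.
- barrel3: brass clock mainspring barrel, loose, 80 g: round drum 28 mm across with a 33 mm toothed flange at its foot, 14 mm high, and a thin upright steel arbor on top, 9 mm diameter, from 14 to 32 mm above the foot (lift it by this). Origin: centre of its underside; z along the arbor. Three to five of the five barrels are there; absent ones are None.
- barrel4: brass clock mainspring barrel, loose, 80 g: round drum 28 mm across with a 33 mm toothed flange at its foot, 14 mm high, and a thin upright steel arbor on top, 9 mm diameter, from 14 to 32 mm above the foot (lift it by this). Origin: centre of its underside; z along the arbor. Three to five of the five barrels are there; absent ones are None.
- barrel5: brass clock mainspring barrel, loose, 80 g: round drum 28 mm across with a 33 mm toothed flange at its foot, 14 mm high, and a thin upright steel arbor on top, 9 mm diameter, from 14 to 32 mm above the foot (lift it by this). Origin: centre of its underside; z along the arbor. Three to five of the five barrels are there; absent ones are None.
- oil_bottle: bystander: small amber bottle with white cap, 30 mm across, 59 mm high; origin at its foot
- loupe: bystander: black eye loupe, 36 mm across, 30 mm high; origin at its foot
- watch_stand: bystander: waisted pale yellow stand with a small watch movement on it, 42 mm across, 37 mm high; origin at its foot
- screwdriver: bystander: screwdriver lying flat, 120 mm long along its x; origin at the middle of its underside
Things that resemble listed ones, but are neither listed nor needed, are in the scene too. Leave any orange or red look-alike of the barrel3 alone.

How it is judged:
On the way, in this order (a step that is already met when the one before it is completed fails the run):
1. the empty tray's cover stands the right way up on the bench, let go, clear of its tray (((horizontal distance between cover_a and tray_a_seat above 0.13 m and height (world z) of cover_a below 0.006 m and angle between cover_a's own z axis and vertical below 0.06 rad and linear speed of cover_a below 0.03 m/s and contact force between the fingers and cover_a below 0.2 N) or (horizontal distance between cover_b and tray_b_seat above 0.13 m and height (world z) of cover_b below 0.006 m and angle between cover_b's own z axis and vertical below 0.06 rad and linear speed of cover_b below 0.03 m/s and contact force between the fingers and cover_b below 0.2 N))), for 0.2 s.
2. every barrel present stands upright at rest on the face of the empty tray, inside the lip ((horizontal distance between barrel1 and tray_a_seat below 0.046 m or horizontal distance between barrel1 and tray_b_seat below 0.046 m) and horizontal distance between each of barrel1, barrel2, barrel3, barrel4, barrel5 and job_a above 0.14 m and horizontal distance between each of barrel1, barrel2, barrel3, barrel4, barrel5 and job_b above 0.14 m and height (world z) of barrel1 between 0.007 and 0.0135 m and angle between each of barrel1, barrel2, barrel3, barrel4, barrel5's own z axis and vertical below 0.1 rad and linear speed of each of barrel1, barrel2, barrel3, barrel4, barrel5 below 0.03 m/s and (horizontal distance between barrel2 and tray_a_seat below 0.046 m or horizontal distance between barrel2 and tray_b_seat below 0.046 m) and height (world z) of barrel2 between 0.007 and 0.0135 m and (horizontal distance between barrel3 and tray_a_seat below 0.046 m or horizontal distance between barrel3 and tray_b_seat below 0.046 m) and height (world z) of barrel3 between 0.007 and 0.0135 m and (horizontal distance between barrel4 and tray_a_seat below 0.046 m or horizontal distance between barrel4 and tray_b_seat below 0.046 m) and height (world z) of barrel4 between 0.007 and 0.0135 m and (horizontal distance between barrel5 and tray_a_seat below 0.046 m or horizontal distance between barrel5 and tray_b_seat below 0.046 m) and height (world z) of barrel5 between 0.007 and 0.0135 m), for 0.2 s.
At the end, for the whole second after the job is handed in: Every barrel present stands arbor up (within 0.1 rad) on the face of the tray without the movement, inside its lip (within 46 mm of its centre), and both covers are seated on their own trays: within 6 mm of the centre, less than 3 mm above the ledge, level within 0.035 rad; all at rest (all of step 2 and horizontal distance between cover_a and tray_a_seat below 0.006 m and z of cover_a in the frame of tray_a_seat below 0.003 m and angle between each of cover_a, cover_b's own z axis and vertical below 0.035 rad and linear speed of each of cover_a, cover_b below 0.02 m/s and horizontal distance between cover_b and tray_b_seat below 0.006 m and z of cover_b in the frame of tray_b_seat below 0.003 m); the robot touches nothing.
It fails at once if the cover over the customer's movement is lifted or shifted off (distance between cover_a and job_a above 0.05 m or distance between cover_b and job_b above 0.05 m).
It fails at once if the customer's movement is moved more than 30 mm (distance of any of job_a, job_b from where it was at the start of the episode above 0.03 m).
It fails at once if a bystander is pushed more than 40 mm or knocked over (distance of any of oil_bottle, loupe, watch_stand, screwdriver from where it was at the start of the episode above 0.04 m or angle between any of oil_bottle, loupe, watch_stand's own z axis and vertical above 0.7 rad).
Of barrel1, barrel2, barrel3, barrel4, barrel5 only 3 to 5 are there at a start; the rules pass over those that are not, and their reading is None.
Of job_a, job_b only 1 to 1 are there at a start; the rules pass over those that are not, and their reading is None.
At some moment in a run one of barrel1, barrel2, barrel3, barrel4, barrel5 may be knocked a few centimetres aside while the robot is not near it.
Once in a run the grip may slacken for a moment while it holds something.
It also fails if it takes over 210 s, if anything falls off the work surface, if the arm or the gripper's body presses on something with over 40 N, if the wrist force passes 120 N, or if a joint passes its speed limit or range.

### The arm

A 6-joint arm with a two-finger parallel gripper is mounted at the origin on the work surface. World frame = base frame: x ahead of the robot, y to its left, z up, the work surface at z = 0. Lengths are in m, angles in rad, forces in N, time in s.
With the tool pointing down it reaches from about 0.3 to 0.875 m from the base axis. Payload 6.4 kg.
Tool frame: the origin (TCP) lies between the finger pads; the fingertips stand 25 mm ahead of it and the grasp point (between the pads) lies 6 mm ahead of it (tip_extent is the distance from the TCP to the fingertips, in m); z points along the fingers, y is the line along which they close (so a half turn about z gives the same grasp; the last joint's range is limited). The gripper opens to 85 mm and grips with 20 to 120 N. Pads are 22 mm wide; open, the fingers measure 114 mm over their backs; the gripper's body (76 mm by 85 mm) begins 54 mm behind the grasp point. The pads swing forward as they close: fully open they stand 13 mm farther back than shut.
Start: joints at [0.972, 0.181, 1.607, -0, 1.354, -0.206], TCP at [0.22, 0.531, 0.256] pointing down, gripper open.
Joint ranges: [-2.99, 2.99], [-0.89, 2.07], [0.3, 2.58], [-1.14, 4.28], [0, 2.63], [-3.12, 3.12]. Speed limits (rad/s): [2.57, 2.57, 3.01, 3.14, 3.14, 3.14].

### API

Orientations are given as a 3x3 rotation matrix whose columns are the frame's x, y, z axes.
In Python, from plant import read_state, snapshot, calibration, job_done, tip_extent gives the robot as it stands.
- The arm moves only by the tool drive_tool, never from a script. Its argument "increments" is a list of rows, each a list of 3 entries, a list of its own where there are three numbers: the closure, from 0 (fully open) to 1 (shut), then the shift along the world's x, y, z in mm, then the turn about the world's z in rad. In form: [[fingers, [x, y, z], yaw], ...]. A call has 1 to 12 rows; each row is the pose to reach, as a shift and turn from the pose commanded when the call began; what a row does not reach only later rows make up. A row lasts 1/12 s, in which the tool goes at most 41.7 mm and 7.16 degrees, less where a joint would pass 70% of its speed; a pose out of reach is approached as far as the arm can. A call with a gripper value outside its range is refused whole. The fingers move at their own pace and stop on an object; "grip_force" is the grip in N (left out, the last holds). Time passes only in rows, so rows that repeat a pose let the fingers close. It gives the time, the measured TCP pose, the force, the opening and the grip force at its end, in the units of the state.
- read_state(): the state, without advancing time (a new reading comes with each control period).
- snapshot(name): name is "side" or "top" or "wrist"; returns (picture, depth): 420x560x3 uint8, red, green, blue; 420x560 float32, m along the optical axis (not along the pixel's ray), 0 where there is no reading.
- calibration(name): a dict with "K" (3x3 intrinsics, pixels), "distortion" ([k1, k2, p1, p2, k3] as OpenCV has them; the pictures are not rectified), "extrinsics" (4x4, takes a point from camera to world coordinates). Camera axes: x right, y up, looking along -z (the intrinsics and any distortion apply to the point x, -y, -z); pixel columns grow to the right and rows downward; lengths in m; the calibration is good to about 2 mm. A picture is of the moment at which its call begins: read the wrist's pose just before it. calibration takes no time and is no camera call; for the wrist camera it gives the pose at the moment of the call.
- job_done(): hands the job in; it is judged then, once.
The state is a dict: "t": time; "joints": joint angles; "qd": joint speeds; "effort": joint torques, N m; "position": TCP position; "tcp_rot": TCP orientation; "wrist_force": force on the tool from outside, world axes, zero at the start; "wrist_torque": the same for the moment, N m; "opening": finger opening in m; "grasp_force": force on a finger pad.
Only numpy, scipy, OpenCV 4.12 (cv2) and the standard library are available. Lean on these libraries where they do the work, as an engineer would, in place of code of your own. Each camera call takes 0.05 s, during which the arm holds its last target. There are 200 camera calls.

## Working session

There is one attempt and no reset: what is moved stays moved. The work goes in short steps, Python scripts to look and compute and a tool call to move; the robot and the scene stay as the last step left them, time stands still between calls to the robot, and variables do not carry over. Pictures are saved under pics/ and viewed, at most 14 in all, crops included, and the job is handed in when it is done.

Besides the shell and the picture viewer there is one more tool, called after ">>>" as name([rows], argument=value, ...), one row to a line, values as JSON. drive_tool: Moves the arm, as the interface text tells. Its arguments: {"type":"object","properties":{"increments":{"type":"array","items":{"type":"array"}},"grip_force":{"type":"number"}},"required":["increments"]}

```bash
mkdir -p pics
cat > h.py <<'E'
import numpy as np, cv2
from plant import *
def snap(n,f=None):
    c=calibration(n); im,d=snapshot(n)
    if f: cv2.imwrite('pics/'+f,cv2.cvtColor(im,cv2.COLOR_RGB2BGR))
    return im,d,c
def world(c,d,u,v,z=None):
    """pixel(s)->world: by depth, or on plane z"""
    u=np.atleast_1d(u).astype(float);v=np.atleast_1d(v).astype(float)
    p=cv2.undistortPoints(np.stack([u,v],-1)[:,None],np.array(c['K']),np.array(c['distortion']))[:,0]
    T=np.array(c['extrinsics']); r=np.stack([p[:,0],-p[:,1],-np.ones(len(p))],-1)@T[:3,:3].T
    if z is None: s=d[v.astype(int),u.astype(int)]
    else: s=(z-T[2,3])/r[:,2]
    return T[:3,3]+r*s[:,None]
E
python3 - <<'E'
from h import *
s=read_state();print(s['t'],s['position'],s['tcp_rot'],s['opening'],tip_extent)
a=snap('top','t1.png')[0];b=snap('side','s1.png')[0]
for n in('top','side'):
    c=calibration(n);print(n,np.round(c['extrinsics'],3).tolist(),np.array(c['K'])[0,0])
E
```

```text
0.0 [0.21977528 0.53079635 0.25541105] [[-9.23847974e-01  3.82758319e-01 -9.94865437e-04]
 [ 3.82759420e-01  9.23846993e-01 -1.39984255e-03]
 [ 3.83302060e-04 -1.67403582e-03 -9.99998525e-01]] 0.08563831592838393 0.025
top [[-0.005, 0.981, -0.196, 0.35], [-1.0, -0.002, 0.014, 0.003], [0.014, 0.196, 0.981, 1.267], [0.0, 0.0, 0.0, 1.0]] 407.48140828139634
side [[0.984, 0.117, -0.131, 0.427], [-0.175, 0.719, -0.672, -0.872], [0.015, 0.685, 0.729, 1.004], [0.0, 0.0, 0.0, 1.0]] 538.2467028950438
```

View pics/t1.png

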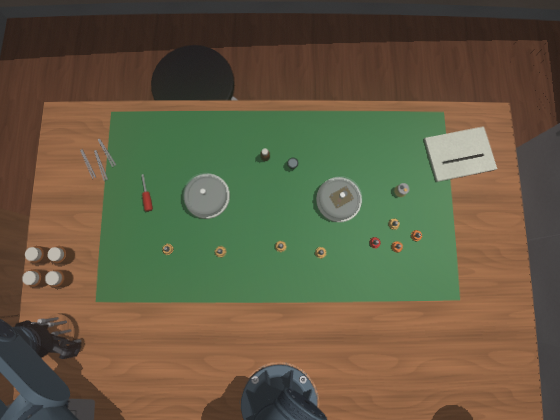

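View pics/s1.png

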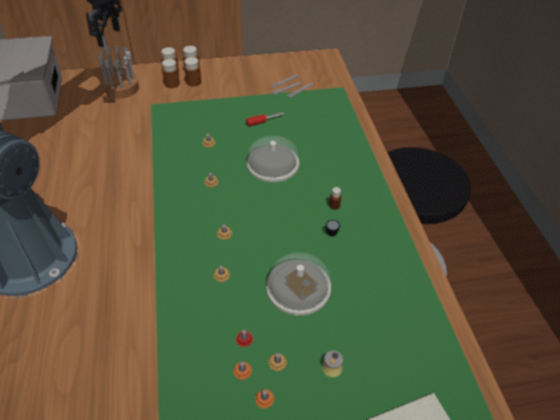

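The top view shows the empty tray at (206,196), and the tray holding the movement at (339,200). Brass-coloured barrels are at (168,249), (220,252), (281,246), (321,253) and (394,224). The red or orange look-alikes are at (376,242), (397,246) and (417,236). Next I measure from both views.

Run:
```python
from h import *
def tri(p,q):
    A=[];B=[]
    for n,(u,v) in(('top',p),('side',q)):
        c=calibration(n);o=np.array(c['extrinsics'])[:3,3];r=world(c,None,u,v,0)[0]-o;r/=np.linalg.norm(r)
        P=np.eye(3)-np.outer(r,r);A.append(P);B.append(P@o)
    return np.linalg.lstsq(np.vstack(A),np.hstack(B),rcond=None)[0]
it=cv2.imread('pics/t1.png');is_=cv2.imread('pics/s1.png')
T=[(168,249),(220,252),(281,246),(321,253),(394,224),(376,242),(397,246),(417,236)]
S=[(208,140),(211,180),(224,231),(221,272),(278,361),(244,337),(243,370),(265,397)]
for p,q in zip(T,S):
    r=[]
    for im,(u,v) in((it,p),(is_,q)):
        h=cv2.cvtColor(im[v-9:v+10,u-9:u+10],cv2.COLOR_BGR2HSV).reshape(-1,3);m=(h[:,1]>110)&((h[:,0]<35)|(h[:,0]>170))&(h[:,2]>90)
        r.append(np.median(h[m],0).astype(int).tolist())
    print(p,np.round(tri(p,q),3),world(calibration('top'),None,*p,.014)[0].round(3),r)
for p,q in(((203,191),(273,146)),((342,195),(300,271))): print('knob',tri(p,q).round(3),world(calibration('top'),None,*p,.076)[0].round(3))
for p in((206,196),(339,200)): print('tray',world(calibration('top'),None,*p,.01)[0].round(3))
for n,p in(('bottle',(265,152)),('loupe',(292,164)),('stand',(402,190)),('sd',(147,200)),('sdtip',(143,175))): print(n,world(calibration('top'),None,*p,.02)[0].round(3))
a=cv2.resize(it[140:275,120:440],None,fx=2.5,fy=2.5,interpolation=3)
cv2.imwrite('pics/z.png',a);
```

```text
(168, 249) [0.449 0.337 0.019] [0.446 0.338 0.014] [[18, 127, 157], [18, 131, 140]]
(220, 252) [0.441 0.178 0.012] [0.437 0.178 0.014] [[18, 128, 166], [18, 132, 140]]
(281, 246) [ 0.457 -0.009  0.015] [ 0.455 -0.009  0.014] [[18, 127, 171], [18, 133, 144]]
(321, 253) [ 0.437 -0.131  0.016] [ 0.433 -0.131  0.014] [[18, 128, 178], [18, 132, 145]]
(394, 224) [ 0.527 -0.364  0.009] [ 0.522 -0.363  0.014] [[19, 124, 172], [18, 131, 147]]
(376, 242) [ 0.468 -0.303  0.015] [ 0.466 -0.303  0.014] [[3, 156, 156], [1, 182, 132]]
(397, 246) [ 0.456 -0.37   0.007] [ 0.453 -0.368  0.014] [[12, 157, 168], [12, 174, 156]]
(417, 236) [ 0.489 -0.434  0.011] [ 0.483 -0.433  0.014] [[12, 157, 162], [12, 176, 157]]
knob [0.618 0.227 0.066] [0.614 0.225 0.076]
knob [ 0.606 -0.194  0.066] [ 0.601 -0.192  0.076]
tray [0.613 0.227 0.01 ]
tray [ 0.599 -0.193  0.01 ]
bottle [0.754 0.041 0.02 ]
loupe [ 0.714 -0.045  0.02 ]
stand [ 0.629 -0.393  0.02 ]
sd [0.598 0.41  0.02 ]
sdtip [0.679 0.428 0.02 ]
```

View pics/z.png

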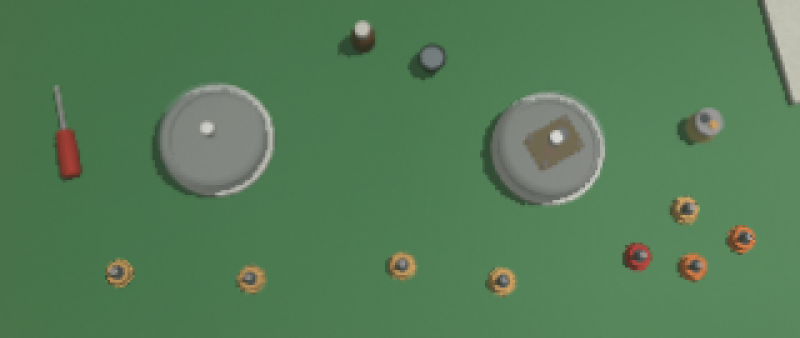

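The zoom shows five plain brass barrels. The empty tray is at about (0.615, 0.227) m and the movement's tray at about (0.602, -0.193) m. I'll move above the empty tray's knob and look with the wrist camera.

>>> drive_tool([
  [0, [30, -20, 0], 0],
  [0, [65, -50, 0], 0],
  [0, [100, -75, 0], 0],
  [0, [135, -105, 0], 0],
  [0, [170, -130, 0], 0],
  [0, [203, -155, 0], 0],
  [0, [236, -180, 0], 0],
  [0, [269, -206, 0], 0],
  [0, [300, -230, 0], 0],
  [0, [330, -255, 0], 0],
  [0, [345, -270, 0], 0],
  [0, [350, -275, 0], 0],
], grip_force=40)

```text
t: 1.1
position: [0.5731, 0.2523, 0.2555]
tcp_rot: [[-0.922, 0.387, 0.0], [0.387, 0.922, -0.001], [-0.001, -0.001, -1.0]]
wrist_force: [-0.8, 0.8, 0.4]
opening: 0.0857
grasp_force: 0.0
```

Run:
```python
from h import *
s=read_state();print(s['t'],s['position'].round(4) if hasattr(s['position'],'round') else s['position'])
im,d,c=snap('wrist','w1.png');print(np.round(c['extrinsics'],3).tolist(),np.array(c['K'])[0,0])
for v in range(30,420,60): print([round(float(d[v,u]),3) for u in range(40,560,80)])
```

```text
1.1 [0.5731 0.2523 0.2555]
[[0.386, -0.872, -0.3, 0.496], [0.923, 0.364, 0.127, 0.284], [-0.002, -0.326, 0.945, 0.374], [0.0, 0.0, 0.0, 1.0]] 321.5497889721736
[0.329, 0.33, 0.33, 0.331, 0.331, 0.331, 0.328]
[0.35, 0.349, 0.351, 0.351, 0.35, 0.35, 0.349]
[0.371, 0.372, 0.373, 0.371, 0.372, 0.353, 0.37]
[0.398, 0.398, 0.395, 0.339, 0.396, 0.396, 0.396]
[0.426, 0.0, 0.424, 0.365, 0.423, 0.423, 0.424]
[0.419, 0.101, 0.453, 0.454, 0.456, 0.1, 0.458]
[0.079, 0.496, 0.076, 0.082, 0.075, 1.324, 0.079]
```

View pics/w1.png

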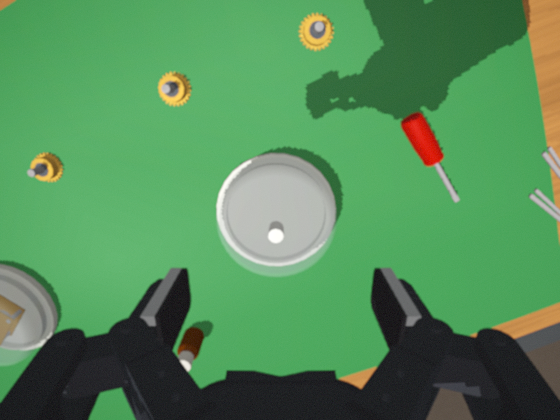

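The wrist view shows the knob at (276,235) on the empty tray's cover, and three barrels at (45,168), (173,90) and (317,31).

```bash
cat >> h.py <<'E'
def brass(im,d,c,zf=0.005):
    """brass flanges: world xy centre of the toothed-flange hull at flange height zf; arbor top by depth"""
    h=cv2.cvtColor(im,cv2.COLOR_RGB2HSV)
    m=((h[...,0]>=15)&(h[...,0]<=30)&(h[...,1]>110)&(h[...,2]>70)).astype(np.uint8)
    m=cv2.morphologyEx(m,cv2.MORPH_CLOSE,np.ones((7,7)))
    n,l,st,ce=cv2.connectedComponentsWithStats(m);o=[]
    for i in range(1,n):
        if st[i,4]<150: continue
        x,y,w,hh,_=st[i]
        v,u=np.nonzero(l==i); P=world(c,d,u,v,zf)[:,:2].astype(np.float32)
        (a,r)=cv2.minEnclosingCircle(P)
        # arbor: highest points by depth in padded box
        Y,X=np.mgrid[max(0,y-25):min(420,y+hh+25),max(0,x-25):min(560,x+w+25)]
        W=world(c,d,X.ravel(),Y.ravel()); W=W[(W[:,2]>zf+.017)&(W[:,2]<zf+.035)&(np.hypot(*(W[:,:2]-a).T)<.02)]
        o.append((ce[i].round(0).tolist(),np.round(a,4).tolist(),round(float(r),4),W.mean(0).round(4).tolist() if len(W) else None,round(float(W[:,2].max()),4) if len(W) else None))
    return o
E
python3 - <<'E'
from h import *
im,d,c=snap('wrist')
for o in brass(im,d,c):print(o)
Y,X=np.mgrid[222:250,262:292];W=world(c,d,X.ravel(),Y.ravel());k=W[W[:,2]>.058];print('knob',k.mean(0),np.percentile(k[:,2],[5,50,95]))
g=im[Y.ravel(),X.ravel()].min(1)>215;w=world(c,d,X.ravel()[g],Y.ravel()[g],.076);print('knob top plane',(w.max(0)+w.min(0))/2,w.max(0)-w.min(0),g.sum())
# tray: white lip/disc via bright unsaturated
h=cv2.cvtColor(im,cv2.COLOR_RGB2HSV);m=((h[...,1]<60)&(h[...,2]>120)).astype(np.uint8);m[:,:200]=0;m[:,350:]=0;m[:140]=0;m[290:]=0
v,u=np.nonzero(m);print('tray',cv2.minEnclosingCircle(world(c,d,u,v,.010)[:,:2].astype(np.float32)))
s=read_state();R=np.array(s['tcp_rot']);print(s['position'])
E
```

```text
([546.0, 62.0], [0.5946, 0.5632], 0.0944, None, None)
([315.0, 33.0], [0.4525, 0.3415], 0.0183, [0.4524, 0.341, 0.0314], 0.0349)
([175.0, 90.0], [0.445, 0.1788], 0.0183, [0.4455, 0.1795, 0.0311], 0.0345)
([48.0, 168.0], [0.4601, -0.0085], 0.0206, [0.4608, -0.0054, 0.0295], 0.0339)
([555.0, 189.0], [0.7261, 0.5592], 0.0281, None, None)
([11.0, 307.0], [0.607, -0.1886], 0.0203, None, None)
([532.0, 322.0], [0.9206, 0.4989], 0.0516, None, None)
([359.0, 378.0], [0.9091, 0.2387], 0.029, None, None)
knob [0.61546553 0.22842885 0.07745233] [0.06072908 0.07622718 0.07767228]
knob top plane [0.619705  0.2261315 0.076    ] [0.01526493 0.0148581  0.        ] 169
tray ((0.6200956702232361, 0.2253192514181137), 0.07410263270139694)
[0.57076282 0.25472267 0.25542714]
```

>>> drive_tool([
  [0, [25, -15, -20], 0],
  [0, [50, -29, -55], 0],
  [0, [50, -29, -90], 0],
  [0, [50, -29, -120], 0],
  [0, [50, -29, -140], 0],
  [0, [50, -29, -140], 0],
])

```text
t: 1.7
position: [0.6149, 0.2281, 0.11]
tcp_rot: [[-0.924, 0.381, -0.011], [0.381, 0.924, -0.001], [0.01, -0.006, -1.0]]
wrist_force: [-1.1, 1.0, -1.2]
opening: 0.0852
grasp_force: 0.0
```

Run:
```python
from h import *
s=read_state();p=s['position'];print(p)
im,d,c=snap('wrist','w2.png')
Y,X=np.mgrid[150:420,200:360];Y,X=Y.ravel(),X.ravel();W=world(c,d,X,Y)
k=(W[:,2]>.066)&(W[:,2]<.085)&(np.hypot(W[:,0]-.6195,W[:,1]-.2262)<.02);print(W[k].mean(0),X[k].mean(),Y[k].mean(),k.sum())
g=k&(im[Y,X].min(1)>200);w=world(c,d,X[g],Y[g],.076);print((w.max(0)+w.min(0))/2,w.max(0)-w.min(0))
```

```text
[0.61492314 0.22805343 0.11000792]
[0.61764411 0.22728914 0.07512312] 282.5992647058824 263.328431372549 816
[0.61953918 0.22642505 0.076     ] [0.01542313 0.01507291 0.        ]
```

View pics/w2.png

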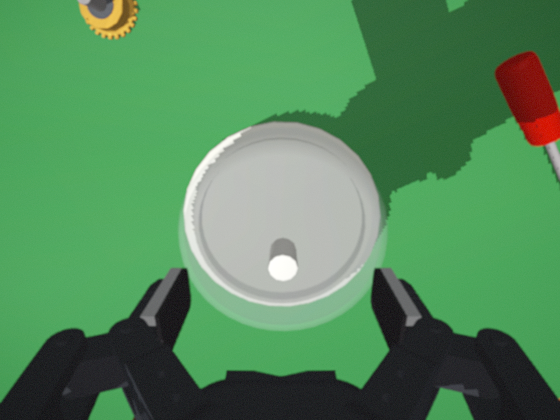

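The knob is at (283,267), between the fingers. I'll descend, let the arm settle, then close.

>>> drive_tool([
  [0, [0, 0, -8], 0],
  [0, [0, 0, -18], 0],
  [0, [0, 0, -26], 0],
  [0, [0, 0, -31], 0],
  [0, [0, 0, -33], 0],
  [0, [0, 0, -33], 0],
  [0, [0, 0, -33], 0],
])

```text
t: 2.33
position: [0.6203, 0.2272, 0.0835]
tcp_rot: [[-0.924, 0.383, 0.0], [0.383, 0.924, 0.0], [-0.0, 0.0, -1.0]]
wrist_force: [0.7, -0.5, -0.5]
opening: 0.0855
grasp_force: 0.0
```

>>> drive_tool([
  [1, [0, 0, 0], 0],
  [1, [0, 0, 0], 0],
  [1, [0, 0, 0], 0],
  [1, [0, 0, 0], 0],
  [1, [0, 0, 0], 0],
  [1, [0, 0, 0], 0],
  [1, [0, 0, 0], 0],
  [1, [0, 0, 0], 0],
], grip_force=60)

```text
t: 3.0
position: [0.6203, 0.2273, 0.0836]
tcp_rot: [[-0.924, 0.383, 0.001], [0.383, 0.924, 0.0], [-0.0, 0.0, -1.0]]
wrist_force: [-0.8, 0.9, 2.4]
opening: 0.0138
grasp_force: 58.6
```

>>> drive_tool([
  [1, [0, 0, 5], 0],
  [1, [0, 0, 15], 0],
  [1, [0, 0, 28], 0],
  [1, [0, 0, 40], 0],
  [1, [0, 0, 48], 0],
  [1, [0, 0, 50], 0],
  [1, [0, 0, 50], 0],
])

```text
t: 3.58
position: [0.6209, 0.2274, 0.135]
tcp_rot: [[-0.924, 0.383, 0.003], [0.383, 0.924, 0.0], [-0.002, 0.001, -1.0]]
wrist_force: [0.3, 0.5, -0.9]
opening: 0.0135
grasp_force: 58.5
```

>>> drive_tool([
  [1, [0, -8, 0], 0],
  [1, [-2, -25, 0], 0],
  [1, [-4, -48, 0], 0],
  [1, [-6, -72, 0], 0],
  [1, [-8, -96, 0], 0],
  [1, [-10, -120, 0], 0],
  [1, [-12, -144, 0], 0],
  [1, [-14, -168, 0], 0],
  [1, [-15, -187, 0], 0],
  [1, [-15, -200, 0], 0],
  [1, [-15, -207, 0], 0],
  [1, [-15, -207, 0], 0],
])

```text
t: 4.58
position: [0.6049, 0.0188, 0.1329]
tcp_rot: [[-0.923, 0.384, -0.001], [0.384, 0.923, -0.0], [0.001, -0.0, -1.0]]
wrist_force: [0.3, 0.0, -0.3]
opening: 0.014
grasp_force: 58.6
```

>>> drive_tool([
  [1, [0, 0, -5], 0],
  [1, [0, 0, -15], 0],
  [1, [0, 0, -27], 0],
  [1, [0, 0, -38], 0],
  [1, [0, 0, -46], 0],
  [1, [0, 0, -52], 0],
  [1, [0, 0, -56], 0],
  [1, [0, 0, -58], 0],
  [1, [0, 0, -59], 0],
  [1, [0, 0, -59], 0],
  [1, [0, 0, -59], 0],
])

```text
t: 5.5
position: [0.6055, 0.0201, 0.0748]
tcp_rot: [[-0.924, 0.383, 0.001], [0.383, 0.924, -0.0], [-0.001, 0.0, -1.0]]
wrist_force: [-0.3, -0.0, -1.3]
opening: 0.0137
grasp_force: 58.6
```

>>> drive_tool([
  [1, [0, 0, -1], 0],
  [1, [0, 0, -1], 0],
  [0.5, [0, 0, -1], 0],
  [0, [0, 0, -1], 0],
  [0, [0, 0, -1], 0],
  [0, [0, 0, -1], 0],
  [0, [0, 0, 10], 0],
  [0, [0, 0, 35], 0],
  [0, [0, 0, 70], 0],
  [0, [0, 0, 105], 0],
  [0, [0, 0, 130], 0],
  [0, [0, 0, 140], 0],
])

```text
t: 6.5
position: [0.6074, 0.02, 0.2204]
tcp_rot: [[-0.924, 0.383, 0.008], [0.383, 0.924, -0.001], [-0.008, 0.002, -1.0]]
wrist_force: [0.6, -0.4, 0.4]
opening: 0.085
grasp_force: 0.0
```

>>> drive_tool([
  [0, [-30, 5, 0], 0],
  [0, [-65, 12, 0], 0],
  [0, [-95, 18, 0], 0],
  [0, [-115, 23, 0], 0],
  [0, [-120, 25, 0], 0],
  [0, [-120, 25, 0], 0],
  [0, [-120, 25, 0], 0],
])

```text
t: 7.08
position: [0.4859, 0.0451, 0.2147]
tcp_rot: [[-0.924, 0.383, 0.001], [0.383, 0.924, -0.0], [-0.001, 0.0, -1.0]]
wrist_force: [-0.3, 0.4, -1.0]
opening: 0.0857
grasp_force: 0.0
```

Run:
```python
from h import *
s=read_state();print(s['t'],s['position'])
im,d,c=snap('wrist','w3.png')
for o in brass(im,d,c):
    if o[3]:print(o)
```

```text
7.0833 [0.48586813 0.04507497 0.21473118]
([390.0, 88.0], [0.4442, 0.1779], 0.0182, [0.4441, 0.1773, 0.0308], 0.0345)
([226.0, 173.0], [0.4605, -0.007], 0.0183, [0.4598, -0.0067, 0.0312], 0.0346)
([118.0, 199.0], [0.4414, -0.1311], 0.0196, [0.4407, -0.1293, 0.03], 0.034)
([10.0, 323.0], [0.5326, -0.3677], 0.0249, [0.5312, -0.3615, 0.0224], 0.0226)
```

View pics/w3.png

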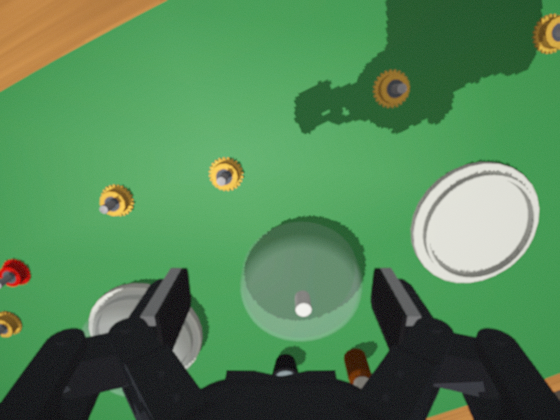

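The cover stands upright on the bench at (303,275), and its tray is uncovered at (475,222). Barrels are at (226,174), (390,90) and (117,201).

Run:
```python
from h import *
im,d,c=snap('wrist')
h=cv2.cvtColor(im,cv2.COLOR_RGB2HSV);m=((h[...,1]<50)&(h[...,2]>130)).astype(np.uint8);m[:,:405]=0;m[:150]=0;m[295:]=0
n,l,st,_=cv2.connectedComponentsWithStats(m);i=1+st[1:,4].argmax();print(st[i])
v,u=np.nonzero(l==i);print('disc r72',cv2.minEnclosingCircle(world(c,d,u,v,.010)[:,:2].astype(np.float32)))
W=world(c,d,u,v);k=(W[:,2]>.0165)&(np.hypot(W[:,0]-.62,W[:,1]-.226)<.07);print('lip pts',W[k].mean(0),np.median(W[~k][:,2]))
Y,X=np.mgrid[290:318,288:320];Y,X=Y.ravel(),X.ravel();g=im[Y,X].min(1)>200;w=world(c,d,X[g],Y[g],.066);print('knob',(w.max(0)+w.min(0))/2,w.max(0)-w.min(0))
```

```text
[  411   162   129   121 11532]
disc r72 ((0.618504524230957, 0.2247304767370224), 0.07492506504058838)
lip pts [0.61530573 0.22733342 0.02005398] 0.010602881968997113
knob [0.60504061 0.01954627 0.066     ] [0.01469018 0.01461421 0.        ]
```

>>> drive_tool([
  [0.4, [-8, -17, -25], 0],
  [0.45, [-20, -42, -60], 0],
  [0.45, [-25, -51, -95], 0],
  [0.45, [-25, -51, -120], 0],
  [0.45, [-25, -51, -130], 0],
  [0.45, [-25, -51, -130], 0],
  [0.45, [-25, -51, -130], 0],
])

```text
t: 7.77
position: [0.461, -0.0059, 0.0846]
tcp_rot: [[-0.924, 0.383, -0.0], [0.383, 0.924, 0.0], [0.0, 0.0, -1.0]]
wrist_force: [1.0, 1.0, 0.1]
opening: 0.047
grasp_force: 0.0
```

Run:
```python
from h import *
s=read_state();print(s['t'],s['position'],s['opening'])
im,d,c=snap('wrist','w4.png')
for o in brass(im,d,c):
    if o[3]:print(o)
```

```text
7.7667 [ 0.4610207  -0.00590649  0.08462633] 0.04695372943910422
([279.0, 221.0], [0.4599, -0.0076], 0.0187, [0.4591, -0.0068, 0.0307], 0.0341)
([110.0, 261.0], [0.4411, -0.1319], 0.0213, [0.44, -0.129, 0.0297], 0.0339)
```

View pics/w4.png

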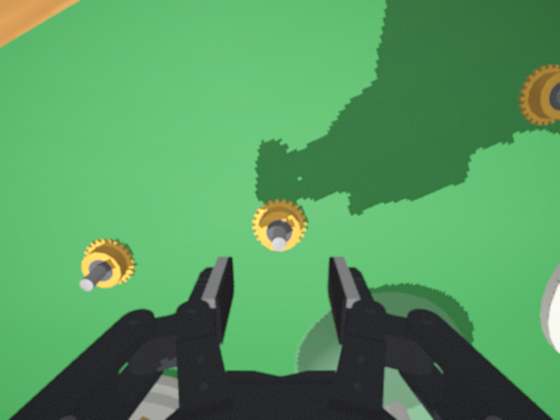

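Barrel C is centred between the fingers, at (279,230). I'll descend and grasp.

>>> drive_tool([
  [0.45, [-1, -1, -12], 0],
  [0.45, [-1, -1, -26], 0],
  [0.45, [-1, -1, -37], 0],
  [0.45, [-1, -1, -42], 0],
  [0.45, [-1, -1, -42], 0],
  [1, [-1, -1, -42], 0],
  [1, [-1, -1, -42], 0],
  [1, [-1, -1, -42], 0],
  [1, [-1, -1, -42], 0],
  [1, [-1, -1, -42], 0],
  [1, [-1, -1, -42], 0],
  [1, [-1, -1, -42], 0],
], grip_force=60)

```text
t: 8.82
position: [0.46, -0.0069, 0.0433]
tcp_rot: [[-0.924, 0.383, 0.002], [0.383, 0.924, -0.0], [-0.002, 0.0, -1.0]]
wrist_force: [0.1, 0.5, 6.7]
opening: 0.0056
grasp_force: 58.8
```

>>> drive_tool([
  [1, [0, 0, 6], 0],
  [1, [0, 0, 20], 0],
  [1, [0, 0, 40], 0],
  [1, [0, 0, 60], 0],
  [1, [0, 0, 75], 0],
  [1, [0, 0, 80], 0],
  [1, [0, 0, 80], 0],
])

```text
t: 9.4
position: [0.46, -0.0071, 0.1237]
tcp_rot: [[-0.924, 0.383, 0.003], [0.383, 0.924, -0.001], [-0.003, 0.0, -1.0]]
wrist_force: [-0.4, -0.3, -1.1]
opening: 0.0058
grasp_force: 58.6
```

>>> drive_tool([
  [1, [8, 9, 0], 0],
  [1, [24, 29, 0], 0],
  [1, [44, 53, 0], 0],
  [1, [65, 79, 0], 0],
  [1, [86, 105, 0], 0],
  [1, [107, 130, 0], 0],
  [1, [128, 156, 0], 0],
  [1, [149, 181, 0], 0],
  [1, [168, 204, 0], 0],
  [1, [182, 221, 0], 0],
  [1, [190, 231, 0], 0],
  [1, [192, 233, 0], 0],
])

```text
t: 10.4
position: [0.6511, 0.2289, 0.1198]
tcp_rot: [[-0.925, 0.381, -0.002], [0.381, 0.925, 0.0], [0.002, -0.001, -1.0]]
wrist_force: [-0.9, -0.2, -1.0]
opening: 0.006
grasp_force: 58.7
```

>>> drive_tool([
  [1, [0, 0, -6], 0],
  [1, [0, 0, -20], 0],
  [1, [0, 0, -36], 0],
  [1, [0, 0, -50], 0],
  [1, [0, 0, -60], 0],
  [1, [0, 0, -65], 0],
  [1, [0, 0, -67], 0],
  [1, [0, 0, -68], 0],
  [1, [0, 0, -68], 0],
  [1, [0, 0, -68], 0],
])

```text
t: 11.23
position: [0.6518, 0.2263, 0.0552]
tcp_rot: [[-0.924, 0.383, 0.002], [0.383, 0.924, 0.0], [-0.001, 0.001, -1.0]]
wrist_force: [-0.3, 0.4, -0.6]
opening: 0.0058
grasp_force: 58.7
```

>>> drive_tool([
  [1, [0, 0, -1], 0],
  [1, [0, 0, -2], 0],
  [1, [0, 0, -2], 0],
  [0.75, [0, 0, -2], 0],
  [0.75, [0, 0, -2], 0],
  [0.75, [0, 0, -2], 0],
  [0.75, [0, 0, 6], 0],
  [0.75, [0, 0, 22], 0],
  [0.6, [0, 0, 50], 0],
  [0.45, [0, 0, 85], 0],
  [0.45, [0, 0, 100], 0],
  [0.45, [0, 0, 100], 0],
])

```text
t: 12.23
position: [0.6547, 0.2269, 0.1619]
tcp_rot: [[-0.924, 0.383, 0.011], [0.383, 0.924, 0.002], [-0.01, 0.006, -1.0]]
wrist_force: [0.8, -0.4, 0.8]
opening: 0.0469
grasp_force: 0.0
```

>>> drive_tool([
  [0.45, [-30, -5, 0], 0],
  [0.45, [-62, -15, 0], 0],
  [0.45, [-95, -23, 0], 0],
  [0.45, [-128, -30, 0], 0],
  [0.45, [-160, -38, 0], 0],
  [0.45, [-185, -44, 0], 0],
  [0.45, [-200, -47, 0], 0],
  [0.45, [-207, -48, 0], 0],
  [0.45, [-207, -48, -30], 0],
  [0.45, [-207, -48, -60], 0],
  [0.45, [-207, -48, -70], 0],
  [0.45, [-207, -48, -70], 0],
])

```text
t: 13.23
position: [0.4422, 0.1779, 0.0818]
tcp_rot: [[-0.924, 0.383, -0.006], [0.383, 0.924, -0.001], [0.005, -0.003, -1.0]]
wrist_force: [-0.5, 1.1, -0.0]
opening: 0.0468
grasp_force: 0.0
```

Run:
```python
from h import *
s=read_state();print(s['t'],s['position'],s['opening'])
im,d,c=snap('wrist','w5.png')
for o in brass(im,d,c):
    if o[3]:print(o)
```

```text
13.2333 [0.44218953 0.17791897 0.0818252 ] 0.04678556435206203
([525.0, 147.0], [0.4523, 0.3427], 0.021, [0.4502, 0.3391, 0.0277], 0.0335)
([284.0, 226.0], [0.4445, 0.1787], 0.0189, [0.4432, 0.1792, 0.0305], 0.0341)
```

View pics/w5.png

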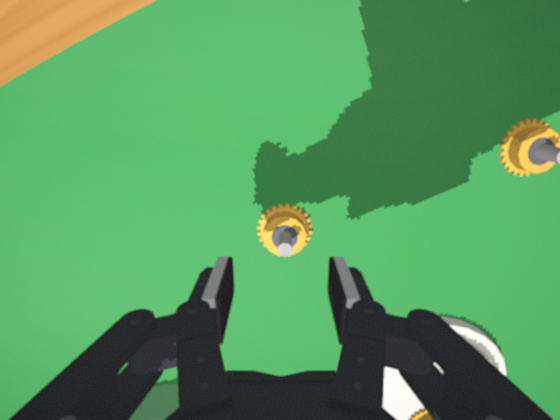

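Barrel B is at (285,235), centred between the fingers. The upcoming cycle has the same form as the last one.

>>> drive_tool([
  [0.45, [0, 0, -12], 0],
  [0.45, [0, 0, -24], 0],
  [0.45, [0, 0, -34], 0],
  [0.45, [0, 0, -38], 0],
  [0.45, [0, 0, -38], 0],
  [1, [0, 0, -38], 0],
  [1, [0, 0, -38], 0],
  [1, [0, 0, -38], 0],
  [1, [0, 0, -38], 0],
  [1, [0, 0, -38], 0],
  [1, [0, 0, -38], 0],
  [1, [0, 0, -38], 0],
], grip_force=60)

```text
t: 14.28
position: [0.4447, 0.1784, 0.0469]
tcp_rot: [[-0.924, 0.383, 0.001], [0.383, 0.924, 0.0], [-0.001, 0.001, -1.0]]
wrist_force: [0.3, -0.2, 5.1]
opening: 0.0051
grasp_force: 59.1
```

>>> drive_tool([
  [1, [0, 0, 6], 0],
  [1, [0, 0, 20], 0],
  [1, [0, 0, 40], 0],
  [1, [0, 0, 60], 0],
  [1, [0, 0, 75], 0],
  [1, [0, 0, 80], 0],
  [1, [0, 0, 80], 0],
])

```text
t: 14.87
position: [0.4448, 0.1783, 0.1275]
tcp_rot: [[-0.924, 0.383, 0.002], [0.383, 0.924, 0.0], [-0.002, 0.001, -1.0]]
wrist_force: [-0.2, 0.3, -0.3]
opening: 0.0048
grasp_force: 58.7
```

>>> drive_tool([
  [1, [8, 3, 0], 0],
  [1, [26, 11, 0], 0],
  [1, [50, 21, 0], 0],
  [1, [75, 32, 0], 0],
  [1, [100, 43, 0], 0],
  [1, [125, 54, 0], 0],
  [1, [148, 63, 0], 0],
  [1, [166, 71, 0], 0],
  [1, [178, 76, 0], 0],
  [1, [184, 79, 0], 0],
  [1, [184, 79, 0], 0],
  [1, [184, 79, -5], 0],
])

```text
t: 15.87
position: [0.6279, 0.2573, 0.1206]
tcp_rot: [[-0.924, 0.383, -0.001], [0.383, 0.924, -0.0], [0.001, -0.0, -1.0]]
wrist_force: [0.0, 0.1, -2.0]
opening: 0.0054
grasp_force: 58.7
```

>>> drive_tool([
  [1, [0, 0, -12], 0],
  [1, [0, 0, -28], 0],
  [1, [0, 0, -43], 0],
  [1, [0, 0, -54], 0],
  [1, [0, 0, -60], 0],
  [1, [0, 0, -63], 0],
  [1, [0, 0, -65], 0],
  [1, [0, 0, -65], 0],
  [1, [0, 0, -65], 0],
])

```text
t: 16.62
position: [0.6285, 0.2573, 0.0569]
tcp_rot: [[-0.924, 0.383, 0.001], [0.383, 0.924, 0.0], [-0.001, 0.001, -1.0]]
wrist_force: [-0.7, -0.0, 1.8]
opening: 0.0053
grasp_force: 58.7
```

>>> drive_tool([
  [1, [0, 0, 0], 0],
  [0.75, [0, 0, 0], 0],
  [0.75, [0, 0, 0], 0],
  [0.75, [0, 0, 0], 0],
  [0.75, [0, 0, 8], 0],
  [0.75, [0, 0, 24], 0],
  [0.6, [0, 0, 52], 0],
  [0.45, [0, 0, 85], 0],
  [0.45, [-15, 7, 100], 0],
  [0.45, [-45, 21, 100], 0],
  [0.45, [-80, 38, 100], 0],
  [0.45, [-110, 52, 100], 0],
])

```text
t: 17.62
position: [0.5169, 0.3098, 0.1574]
tcp_rot: [[-0.924, 0.384, 0.001], [0.384, 0.924, 0.001], [-0.001, 0.001, -1.0]]
wrist_force: [-0.6, 0.1, 0.3]
opening: 0.0467
grasp_force: 0.0
```

>>> drive_tool([
  [0.45, [-25, 12, 0], 0],
  [0.45, [-48, 23, 0], 0],
  [0.45, [-60, 29, -10], 0],
  [0.45, [-66, 32, -30], 0],
  [0.45, [-66, 32, -55], 0],
  [0.45, [-66, 32, -70], 0],
  [0.45, [-66, 32, -73], 0],
  [0.45, [-66, 32, -73], 0],
])

```text
t: 18.28
position: [0.4516, 0.3406, 0.0819]
tcp_rot: [[-0.924, 0.383, -0.002], [0.383, 0.924, -0.001], [0.002, -0.002, -1.0]]
wrist_force: [0.8, 0.4, -0.6]
opening: 0.0469
grasp_force: 0.0
```

Run:
```python
from h import *
s=read_state();print(s['t'],s['position'],s['opening'])
im,d,c=snap('wrist','w6.png')
for o in brass(im,d,c):
    if o[3]:print(o)
im,d,c=snap('top','t2.png')
for o in brass(im,d,c):print('top',o[:3])
```

```text
18.2833 [0.45159751 0.34061128 0.08191567] 0.046945403170131066
([284.0, 222.0], [0.4517, 0.3424], 0.0187, [0.4507, 0.3427, 0.0306], 0.034)
```

>>> drive_tool([
  [0.45, [0, 1, -12], 0],
  [0.45, [0, 1, -24], 0],
  [0.45, [0, 1, -33], 0],
  [0.45, [0, 1, -36], 0],
  [0.45, [0, 1, -36], 0],
  [1, [0, 1, -36], 0],
  [1, [0, 1, -36], 0],
  [1, [0, 1, -36], 0],
  [1, [0, 1, -36], 0],
  [1, [0, 1, -36], 0],
  [1, [0, 1, -36], 0],
  [1, [0, 1, -36], 0],
], grip_force=60)

```text
t: 19.38
position: [0.4526, 0.3425, 0.0479]
tcp_rot: [[-0.924, 0.383, 0.001], [0.383, 0.924, 0.001], [-0.001, 0.001, -1.0]]
wrist_force: [0.3, 0.7, 2.8]
opening: 0.0053
grasp_force: 58.8
```

>>> drive_tool([
  [1, [0, 0, 6], 0],
  [1, [0, 0, 20], 0],
  [1, [0, 0, 40], 0],
  [1, [0, 0, 60], 0],
  [1, [0, 0, 75], 0],
  [1, [0, 0, 80], 0],
  [1, [0, 0, 80], 0],
])

```text
t: 19.97
position: [0.4529, 0.3426, 0.1288]
tcp_rot: [[-0.924, 0.383, 0.003], [0.383, 0.924, 0.001], [-0.002, 0.002, -1.0]]
wrist_force: [0.2, -0.3, -1.1]
opening: 0.0052
grasp_force: 58.7
```

>>> drive_tool([
  [1, [7, -5, 0], 0],
  [1, [24, -17, 0], 0],
  [1, [46, -32, 0], 0],
  [1, [70, -49, 0], 0],
  [1, [94, -66, 0], 0],
  [1, [115, -80, 0], 0],
  [1, [131, -91, 0], 0],
  [1, [139, -97, 0], 0],
  [1, [139, -97, 0], 0],
  [1, [139, -97, -5], 0],
])

```text
t: 20.8
position: [0.591, 0.245, 0.1218]
tcp_rot: [[-0.923, 0.384, -0.001], [0.384, 0.923, 0.0], [0.001, -0.0, -1.0]]
wrist_force: [-0.1, 0.3, 0.4]
opening: 0.0052
grasp_force: 58.7
```

>>> drive_tool([
  [1, [0, 0, -12], 0],
  [1, [0, 0, -28], 0],
  [1, [0, 0, -43], 0],
  [1, [0, 0, -54], 0],
  [1, [0, 0, -60], 0],
  [1, [0, 0, -63], 0],
  [1, [0, 0, -65], 0],
  [1, [0, 0, -65], 0],
  [1, [0, 0, -65], 0],
])

```text
t: 21.55
position: [0.5913, 0.2457, 0.0579]
tcp_rot: [[-0.924, 0.382, 0.001], [0.382, 0.924, 0.0], [-0.001, 0.001, -1.0]]
wrist_force: [0.0, 0.0, 2.1]
opening: 0.0051
grasp_force: 58.8
```

>>> drive_tool([
  [1, [0, 0, 0], 0],
  [0.75, [0, 0, 0], 0],
  [0.75, [0, 0, 0], 0],
  [0.75, [0, 0, 0], 0],
  [0.75, [0, 0, 8], 0],
  [0.75, [0, 0, 24], 0],
  [0.6, [0, 0, 52], 0],
  [0.45, [-5, -10, 85], 0],
  [0.45, [-15, -35, 110], 0],
  [0.45, [-28, -70, 120], 0],
  [0.45, [-42, -105, 120], 0],
  [0.45, [-55, -138, 120], 0],
])

```text
t: 22.55
position: [0.5362, 0.106, 0.1793]
tcp_rot: [[-0.924, 0.382, 0.003], [0.382, 0.924, -0.0], [-0.003, 0.001, -1.0]]
wrist_force: [-0.7, -0.5, -0.5]
opening: 0.0468
grasp_force: 0.0
```

>>> drive_tool([
  [0.45, [-13, -33, 0], 0],
  [0.45, [-27, -68, 0], 0],
  [0.45, [-41, -103, 0], 0],
  [0.45, [-55, -138, 0], 0],
  [0.45, [-69, -172, 0], 0],
  [0.45, [-83, -205, 0], 0],
  [0.45, [-91, -228, -10], 0],
  [0.45, [-95, -238, -30], 0],
  [0.45, [-95, -239, -60], 0],
  [0.45, [-95, -239, -85], 0],
  [0.45, [-95, -239, -93], 0],
  [0.45, [-95, -239, -93], 0],
])

```text
t: 23.55
position: [0.4396, -0.131, 0.0828]
tcp_rot: [[-0.924, 0.383, -0.004], [0.383, 0.924, 0.002], [0.004, 0.001, -1.0]]
wrist_force: [-0.7, -0.2, 0.5]
opening: 0.0469
grasp_force: 0.0
```

Run:
```python
from h import *
s=read_state();print(s['t'],s['position'],s['opening'])
im,d,c=snap('wrist','w7.png')
for o in brass(im,d,c):
    if o[3]:print(o)
im,d,c=snap('top','t2.png')
a=cv2.resize(cv2.cvtColor(im[140:275,120:440],4),None,fx=2.5,fy=2.5,interpolation=3);cv2.imwrite('pics/z2.png',a)
```

```text
23.55 [ 0.43961178 -0.13101374  0.08275784] 0.046893722659537326
([282.0, 224.0], [0.4405, -0.131], 0.0189, [0.4393, -0.1305, 0.0305], 0.0343)
([21.0, 347.0], [0.4596, -0.3736], 0.0256, [0.4578, -0.3673, 0.0255], 0.0306)
```

View pics/z2.png

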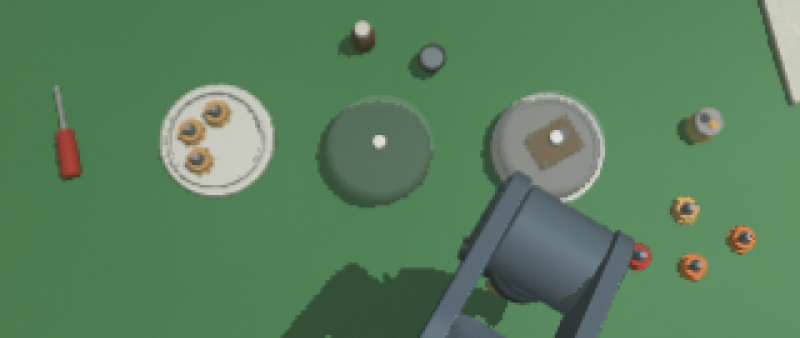

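Three barrels stand in the tray, at (217,112), (190,131) and (200,160) in the crop, with room left on its right side. I'll grasp barrel D next.

>>> drive_tool([
  [0.45, [0, 0, -12], 0],
  [0.45, [0, 0, -24], 0],
  [0.45, [0, 0, -33], 0],
  [0.45, [0, 0, -37], 0],
  [0.45, [0, 0, -37], 0],
  [1, [0, 0, -37], 0],
  [1, [0, 0, -37], 0],
  [1, [0, 0, -37], 0],
  [1, [0, 0, -37], 0],
  [1, [0, 0, -37], 0],
  [1, [0, 0, -37], 0],
  [1, [0, 0, -37], 0],
], grip_force=60)

```text
t: 24.65
position: [0.4416, -0.132, 0.0478]
tcp_rot: [[-0.924, 0.383, 0.001], [0.383, 0.924, -0.001], [-0.001, -0.0, -1.0]]
wrist_force: [0.2, 1.4, 5.2]
opening: 0.0049
grasp_force: 59.0
```

>>> drive_tool([
  [1, [0, 0, 6], 0],
  [1, [0, 0, 20], 0],
  [1, [0, 0, 40], 0],
  [1, [0, 0, 65], 0],
  [1, [0, 0, 90], 0],
  [1, [0, 0, 105], 0],
  [1, [0, 0, 110], 0],
  [1, [0, 0, 110], 0],
])

```text
t: 25.32
position: [0.4417, -0.1322, 0.1585]
tcp_rot: [[-0.924, 0.383, 0.002], [0.383, 0.924, -0.001], [-0.003, -0.001, -1.0]]
wrist_force: [0.3, -0.4, -1.3]
opening: 0.005
grasp_force: 58.7
```

>>> drive_tool([
  [1, [5, 10, 0], 0],
  [1, [15, 33, 0], 0],
  [1, [29, 65, 0], 0],
  [1, [44, 99, 0], 0],
  [1, [59, 133, 0], 0],
  [1, [74, 167, 0], 0],
  [1, [89, 201, 0], 0],
  [1, [104, 235, 0], 0],
  [1, [119, 268, 0], 0],
  [1, [133, 298, 0], 0],
  [1, [144, 322, 0], 0],
  [1, [150, 336, 0], 0],
])

```text
t: 26.32
position: [0.5903, 0.2079, 0.1546]
tcp_rot: [[-0.925, 0.381, -0.003], [0.381, 0.925, 0.0], [0.003, -0.001, -1.0]]
wrist_force: [-0.5, 0.5, -0.5]
opening: 0.0049
grasp_force: 58.7
```

>>> drive_tool([
  [1, [1, 3, -8], 0],
  [1, [1, 3, -26], 0],
  [1, [1, 3, -48], 0],
  [1, [1, 3, -68], 0],
  [1, [1, 3, -83], 0],
  [1, [1, 3, -92], 0],
  [1, [1, 3, -97], 0],
  [1, [1, 3, -100], 0],
  [1, [1, 3, -100], 0],
  [1, [1, 3, -100], 0],
])

```text
t: 27.15
position: [0.592, 0.2071, 0.0578]
tcp_rot: [[-0.924, 0.383, -0.0], [0.383, 0.924, -0.0], [-0.0, -0.0, -1.0]]
wrist_force: [-2.2, 0.0, 3.0]
opening: 0.0053
grasp_force: 59.1
```

>>> drive_tool([
  [1, [0, 0, 0], 0],
  [0.75, [0, 0, 0], 0],
  [0.75, [0, 0, 0], 0],
  [0.75, [0, 0, 0], 0],
  [0.75, [0, 0, 8], 0],
  [0.75, [0, 0, 24], 0],
  [0.6, [0, 0, 52], 0],
  [0.45, [-2, -12, 85], 0],
  [0.45, [-5, -40, 115], 0],
  [0.45, [-10, -78, 130], 0],
  [0.45, [-14, -116, 130], 0],
  [0.45, [-18, -154, 130], 0],
])

```text
t: 28.15
position: [0.5749, 0.052, 0.19]
tcp_rot: [[-0.924, 0.382, 0.005], [0.382, 0.924, -0.001], [-0.005, 0.001, -1.0]]
wrist_force: [0.5, -0.9, -0.7]
opening: 0.0472
grasp_force: 0.0
```

>>> drive_tool([
  [0.45, [-5, -38, 0], 0],
  [0.45, [-9, -76, 0], 0],
  [0.45, [-13, -114, 0], 0],
  [0.45, [-17, -152, 0], 0],
  [0.45, [-21, -190, 0], 0],
  [0.45, [-25, -228, 0], 0],
  [0.45, [-29, -266, 0], 0],
  [0.45, [-33, -304, 0], 0],
  [0.45, [-37, -342, 0], 0],
  [0.45, [-41, -376, 0], 0],
  [0.45, [-44, -402, 0], 0],
  [0.45, [-45, -415, 0], 0],
])

```text
t: 29.15
position: [0.5282, -0.3655, 0.1879]
tcp_rot: [[-0.923, 0.386, 0.001], [0.386, 0.923, -0.002], [-0.001, -0.001, -1.0]]
wrist_force: [-1.0, 0.1, 0.3]
opening: 0.0469
grasp_force: 0.0
```

>>> drive_tool([
  [0.45, [0, -2, -25], 0],
  [0.45, [0, -2, -60], 0],
  [0.45, [0, -2, -90], 0],
  [0.45, [0, -2, -103], 0],
  [0.45, [0, -2, -103], 0],
  [0.45, [0, -2, -103], 0],
])

```text
t: 29.65
position: [0.5294, -0.3632, 0.0846]
tcp_rot: [[-0.924, 0.382, -0.0], [0.382, 0.924, 0.001], [0.001, 0.0, -1.0]]
wrist_force: [0.3, -0.3, 0.2]
opening: 0.0469
grasp_force: 0.0
```

Run:
```python
from h import *
s=read_state();print(s['t'],s['position'],s['opening'])
im,d,c=snap('wrist','w8.png')
for o in brass(im,d,c):
    if o[3]:print(o)
im,d,c=snap('top')
W=lambda u,v:world(c,d,u,v,.015)
h=cv2.cvtColor(im,cv2.COLOR_RGB2HSV);m=((h[...,0]>=14)&(h[...,0]<=30)&(h[...,1]>90)).astype(np.uint8)
n,l,st,ce=cv2.connectedComponentsWithStats(m)
for i in range(1,n):
    p=W(*ce[i])[0]
    if st[i,4]>15 and .4<p[0]<.75 and abs(p[1])<.5: print(st[i,4],p.round(4))
```

```text
29.65 [ 0.52935411 -0.3632401   0.08456295] 0.04686924980249393
([328.0, 122.0], [0.4728, -0.3053], 0.0177, [0.4699, -0.3026, 0.0316], 0.0343)
([226.0, 127.0], [0.4573, -0.371], 0.0184, [0.4572, -0.3705, 0.0315], 0.034)
([163.0, 212.0], [0.4921, -0.4354], 0.0198, [0.4914, -0.4337, 0.0301], 0.0338)
([279.0, 221.0], [0.5288, -0.3646], 0.0187, [0.5277, -0.3643, 0.0305], 0.0339)
([298.0, 349.0], [0.6353, -0.3931], 0.0231, [0.6217, -0.389, 0.0296], 0.0379)
57 [0.6448 0.2251 0.015 ]
55 [0.621  0.2555 0.015 ]
56 [0.5848 0.2437 0.015 ]
58 [0.5842 0.2068 0.015 ]
```

View pics/w8.png

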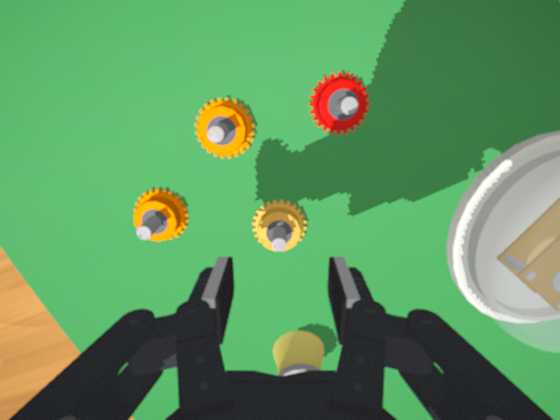

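The brass barrel E is at (279,230), centred between the fingers, and the orange and red ones are clear of the gripper.

>>> drive_tool([
  [0.45, [0, -1, -12], 0],
  [0.45, [0, -1, -24], 0],
  [0.45, [0, -1, -33], 0],
  [0.45, [0, -1, -37], 0],
  [0.45, [0, -1, -37], 0],
  [1, [0, -1, -37], 0],
  [1, [0, -1, -37], 0],
  [1, [0, -1, -37], 0],
  [1, [0, -1, -37], 0],
  [1, [0, -1, -37], 0],
  [1, [0, -1, -37], 0],
  [1, [0, -1, -37], 0],
], grip_force=60)

```text
t: 30.75
position: [0.5294, -0.365, 0.0478]
tcp_rot: [[-0.924, 0.383, 0.001], [0.383, 0.924, -0.001], [-0.001, -0.0, -1.0]]
wrist_force: [0.5, -0.2, 2.1]
opening: 0.005
grasp_force: 58.8
```

>>> drive_tool([
  [1, [0, 0, 6], 0],
  [1, [0, 0, 20], 0],
  [1, [0, 0, 40], 0],
  [1, [0, 0, 65], 0],
  [1, [0, 0, 95], 0],
  [1, [0, 0, 118], 0],
  [1, [0, 0, 130], 0],
  [1, [0, 0, 130], 0],
])

```text
t: 31.42
position: [0.5306, -0.3663, 0.182]
tcp_rot: [[-0.924, 0.383, 0.005], [0.383, 0.924, -0.005], [-0.007, -0.003, -1.0]]
wrist_force: [0.1, -1.1, -0.3]
opening: 0.0045
grasp_force: 58.7
```

>>> drive_tool([
  [1, [1, 8, 0], 0],
  [1, [5, 27, 0], 0],
  [1, [10, 54, 0], 0],
  [1, [16, 87, 0], 0],
  [1, [22, 121, 0], 0],
  [1, [28, 155, 0], 0],
  [1, [34, 189, 0], 0],
  [1, [40, 223, 0], 0],
  [1, [46, 257, 0], 0],
  [1, [52, 291, 0], 0],
  [1, [58, 325, 0], 0],
  [1, [64, 359, 0], 0],
])

```text
t: 32.42
position: [0.5913, -0.0032, 0.1746]
tcp_rot: [[-0.924, 0.383, -0.005], [0.383, 0.924, 0.001], [0.005, -0.001, -1.0]]
wrist_force: [0.9, -0.2, -0.2]
opening: 0.0051
grasp_force: 58.7
```

>>> drive_tool([
  [1, [6, 34, 0], 0],
  [1, [12, 68, 0], 0],
  [1, [18, 102, 0], 0],
  [1, [24, 135, 0], 0],
  [1, [30, 163, 0], 0],
  [1, [33, 185, 0], 0],
  [1, [35, 197, 0], 0],
  [1, [36, 201, 0], 0],
  [1, [36, 201, -10], 0],
  [1, [36, 201, -35], 0],
  [1, [36, 201, -55], 0],
  [1, [36, 201, -60], 0],
])

```text
t: 33.42
position: [0.626, 0.1931, 0.1121]
tcp_rot: [[-0.923, 0.384, -0.008], [0.384, 0.923, -0.001], [0.007, -0.004, -1.0]]
wrist_force: [-1.3, 0.4, -1.6]
opening: 0.0052
grasp_force: 58.7
```

Run:
```python
from h import *
s=read_state();print(s['t'],s['position'],s['opening'],s['grasp_force'])
im,d,c=snap('wrist','w9.png')
```

```text
33.4167 [0.62603389 0.19306662 0.11206102] 0.005201808042338263 58.727590441703796
```

View pics/w9.png

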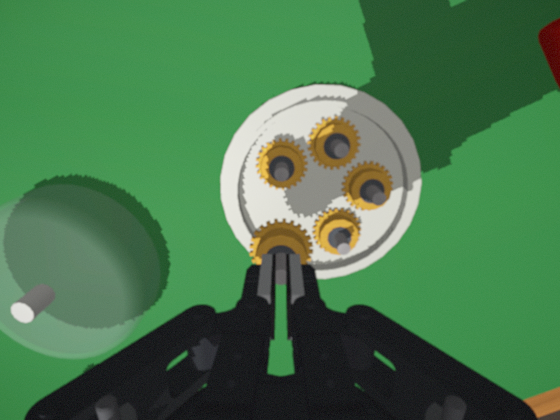

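The four placed barrels stand upright around (325,185), and the gap for the fifth is under the held barrel at (281,245).

>>> drive_tool([
  [1, [0, 0, -10], 0],
  [1, [0, 0, -26], 0],
  [1, [0, 0, -41], 0],
  [1, [0, 0, -50], 0],
  [1, [0, 0, -55], 0],
  [1, [0, 0, -57], 0],
  [1, [0, 0, -59], 0],
  [1, [0, 0, -59], 0],
  [1, [0, 0, -59], 0],
])

```text
t: 34.22
position: [0.6296, 0.1953, 0.059]
tcp_rot: [[-0.924, 0.383, 0.001], [0.383, 0.924, 0.0], [-0.001, 0.001, -1.0]]
wrist_force: [0.6, 0.1, -0.6]
opening: 0.0051
grasp_force: 58.7
```

>>> drive_tool([
  [1, [0, 0, -1.5], 0],
  [1, [0, 0, -1.5], 0],
  [0.75, [0, 0, -1.5], 0],
  [0.75, [0, 0, -1.5], 0],
  [0.75, [0, 0, -1.5], 0],
  [0.75, [0, 0, 8], 0],
  [0.75, [0, 0, 24], 0],
  [0.6, [0, 0, 52], 0],
  [0.45, [0, 0, 85], 0],
  [0.2, [-10, 0, 115], 0],
  [0, [-30, 0, 140], 0],
  [0, [-50, 0, 150], 0],
])

```text
t: 35.22
position: [0.5809, 0.1954, 0.2137]
tcp_rot: [[-0.924, 0.383, 0.007], [0.383, 0.924, 0.001], [-0.006, 0.004, -1.0]]
wrist_force: [0.7, 1.1, 1.1]
opening: 0.0801
grasp_force: 0.0
```

>>> drive_tool([
  [0, [-10, -5, 0], 0],
  [0, [-10, -5, 0], 0],
  [0, [-10, -5, 0], 0],
])

```text
t: 35.47
position: [0.5691, 0.1902, 0.2092]
tcp_rot: [[-0.924, 0.383, 0.001], [0.383, 0.924, 0.0], [-0.001, 0.001, -1.0]]
wrist_force: [0.1, 0.4, 0.3]
opening: 0.0855
grasp_force: 0.0
```

Run:
```python
from h import *
s=read_state();print(s['t'],s['position'],s['opening'])
im,d,c=snap('wrist','w10.png')
for o in brass(im,d,c,.015):print(o)
h=cv2.cvtColor(im,cv2.COLOR_RGB2HSV)
m=((h[...,1]<60)&(h[...,2]>190)).astype(np.uint8)
n,l,st,ce=cv2.connectedComponentsWithStats(m)
for i in range(1,n):
    if st[i,4]<60 or ce[i][1]>380: continue
    v,u=np.nonzero(l==i)
    for z in(.01,.066): print(st[i].tolist(),z,cv2.minEnclosingCircle(world(c,d,u,v,z)[:,:2].astype(np.float32)))
```

```text
35.4667 [0.56908334 0.19021375 0.20916675] 0.08548183281464226
([330.0, 207.0], [0.6179, 0.2254], 0.0501, None, None)
([20.0, 315.0], [0.6029, -0.1747], 0.0194, None, None)
([543.0, 350.0], [0.9096, 0.419], 0.03, None, None)
[262, 142, 138, 130, 8679] 0.01 ((0.6200827956199646, 0.22535058856010437), 0.0727570578455925)
[262, 142, 138, 130, 8679] 0.066 ((0.5974652171134949, 0.22465047240257263), 0.05993367359042168)
[515, 156, 20, 41, 70] 0.01 ((0.6623574495315552, 0.4284728765487671), 0.02664744295179844)
[515, 156, 20, 41, 70] 0.066 ((0.6322786808013916, 0.3919235169887543), 0.021962054073810577)
[125, 287, 16, 15, 196] 0.01 ((0.6296648979187012, -0.024675536900758743), 0.010675773955881596)
[125, 287, 16, 15, 196] 0.066 ((0.6053518652915955, 0.018704824149608612), 0.008771300315856934)
```

View pics/w10.png

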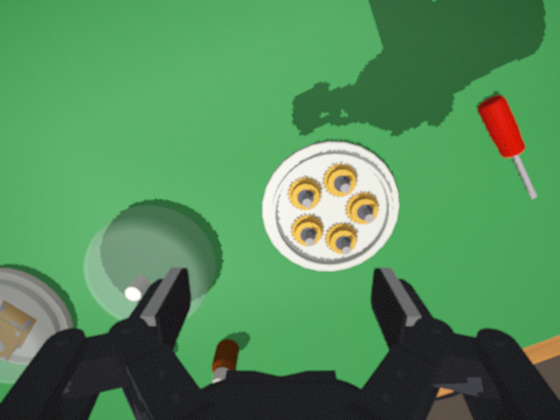

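All five barrels stand inside the lip, around (330,207), and the cover's knob is at (133,294). I'll fetch the cover.

>>> drive_tool([
  [0, [3, -15, 0], 0],
  [0, [10, -48, 0], 0],
  [0, [18, -83, 0], 0],
  [0, [25, -118, 0], 0],
  [0, [31, -148, 0], 0],
  [0, [35, -165, 0], 0],
  [0, [36, -171, -15], 0],
  [0, [36, -171, -45], 0],
  [0, [36, -171, -75], 0],
  [0, [36, -171, -95], 0],
  [0, [36, -171, -100], 0],
  [0, [36, -171, -100], 0],
])

```text
t: 36.52
position: [0.604, 0.0193, 0.1057]
tcp_rot: [[-0.924, 0.383, -0.005], [0.383, 0.924, 0.001], [0.005, -0.001, -1.0]]
wrist_force: [0.1, 0.1, -0.1]
opening: 0.0853
grasp_force: 0.0
```

Run:
```python
from h import *
s=read_state();print(s['t'],s['position'])
im,d,c=snap('wrist')
Y,X=np.mgrid[150:420,200:360];Y,X=Y.ravel(),X.ravel();W=world(c,d,X,Y)
g=(W[:,2]>.058)&(W[:,2]<.075)&(np.hypot(W[:,0]-.605,W[:,1]-.019)<.02)&(im[Y,X].min(1)>200);w=world(c,d,X[g],Y[g],.066);print((w.max(0)+w.min(0))/2,w.max(0)-w.min(0))
```

```text
36.5167 [0.60396629 0.01925134 0.10573749]
[0.60480016 0.01969922 0.066     ] [0.01546701 0.01509114 0.        ]
```

>>> drive_tool([
  [0, [0, 0, -10], 0],
  [0, [0, 0, -21], 0],
  [0, [0, 0, -29], 0],
  [0, [0, 0, -32], 0],
  [0, [0, 0, -32], 0],
  [1, [0, 0, -32], 0],
  [1, [0, 0, -32], 0],
  [1, [0, 0, -32], 0],
  [1, [0, 0, -32], 0],
  [1, [0, 0, -32], 0],
  [1, [0, 0, -32], 0],
  [1, [0, 0, -32], 0],
], grip_force=60)

```text
t: 37.57
position: [0.6054, 0.0191, 0.0768]
tcp_rot: [[-0.924, 0.383, 0.001], [0.383, 0.924, -0.0], [-0.001, 0.0, -1.0]]
wrist_force: [-1.8, 0.5, 2.9]
opening: 0.013
grasp_force: 58.5
```

>>> drive_tool([
  [1, [0, 0, 0], 0],
  [1, [0, 0, 6], 0],
  [1, [0, 0, 20], 0],
  [1, [0, 0, 40], 0],
  [1, [0, 0, 60], 0],
  [1, [0, 0, 78], 0],
  [1, [0, 0, 88], 0],
  [1, [0, 0, 90], 0],
  [1, [0, 0, 90], 0],
])

```text
t: 38.32
position: [0.6055, 0.0192, 0.1673]
tcp_rot: [[-0.924, 0.383, 0.002], [0.383, 0.924, -0.0], [-0.002, 0.0, -1.0]]
wrist_force: [-0.1, -0.4, -1.4]
opening: 0.0133
grasp_force: 58.5
```

>>> drive_tool([
  [1, [0, 8, 0], 0],
  [1, [2, 25, 0], 0],
  [1, [4, 48, 0], 0],
  [1, [6, 72, 0], 0],
  [1, [8, 96, 0], 0],
  [1, [10, 120, 0], 0],
  [1, [12, 144, 0], 0],
  [1, [14, 168, 0], 0],
  [1, [15, 187, 0], 0],
  [1, [15, 200, 0], 0],
  [1, [15, 207, 0], 0],
  [1, [15, 207, 0], 0],
])

```text
t: 39.32
position: [0.6192, 0.2276, 0.1651]
tcp_rot: [[-0.925, 0.381, -0.002], [0.381, 0.925, -0.0], [0.002, -0.001, -1.0]]
wrist_force: [-0.2, -0.2, -0.2]
opening: 0.0133
grasp_force: 58.6
```

>>> drive_tool([
  [1, [0, 0, 0], 0],
  [1, [0, 0, -8], 0],
  [1, [0, 0, -20], 0],
  [1, [0, 0, -30], 0],
  [1, [0, 0, -38], 0],
  [1, [0, 0, -44], 0],
  [1, [0, 0, -47], 0],
  [1, [0, 0, -48], 0],
  [1, [0, 0, -48], 0],
])

```text
t: 40.07
position: [0.6201, 0.2262, 0.118]
tcp_rot: [[-0.924, 0.383, -0.0], [0.383, 0.924, -0.0], [0.0, -0.0, -1.0]]
wrist_force: [-0.2, 0.4, -1.6]
opening: 0.0131
grasp_force: 58.6
```

Run:
```python
from h import *
s=read_state();print(s['t'],s['position'],s['opening'],s['wrist_force'])
im,d,c=snap('wrist','w11.png')
```

```text
40.0667 [0.62008592 0.22618154 0.11802638] 0.013095016999294853 [-0.22411662  0.44722505 -1.64512401]
```

View pics/w11.png

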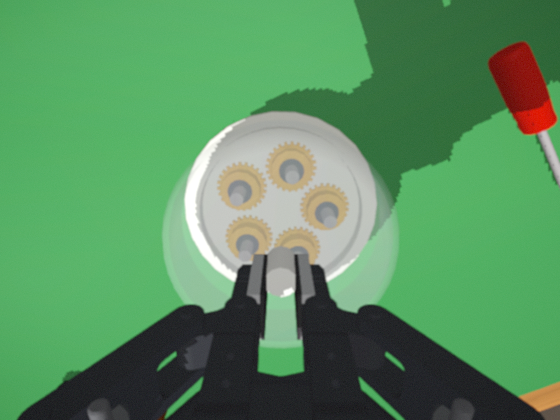

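The cover is held level over the tray, with its knob at (281,270) and all five barrels under it. I'll lower it slowly.

>>> drive_tool([
  [1, [0, 0, -5], 0],
  [1, [0, 0, -11], 0],
  [1, [0, 0, -17], 0],
  [1, [0, 0, -22], 0],
  [1, [0, 0, -26], 0],
  [1, [0, 0, -28], 0],
  [1, [0, 0, -30], 0],
  [1, [0, 0, -31], 0],
  [1, [0, 0, -31], 0],
  [1, [0, 0, -31], 0],
])

```text
t: 40.95
position: [0.6202, 0.2263, 0.0875]
tcp_rot: [[-0.924, 0.383, 0.0], [0.383, 0.924, 0.0], [-0.0, 0.0, -1.0]]
wrist_force: [0.0, 0.1, -0.7]
opening: 0.0136
grasp_force: 58.6
```

>>> drive_tool([
  [1, [0, 0, -1], 0],
  [1, [0, 0, -1], 0],
  [0.5, [0, 0, -1], 0],
  [0, [0, 0, -1], 0],
  [0, [0, 0, -1], 0],
  [0, [0, 0, -1], 0],
  [0, [0, 0, 10], 0],
  [0, [0, 0, 35], 0],
  [0, [0, 0, 70], 0],
  [0, [-10, -5, 105], 0],
  [0, [-30, -10, 130], 0],
  [0, [-50, -15, 130], 0],
])

```text
t: 41.95
position: [0.5734, 0.2117, 0.2254]
tcp_rot: [[-0.924, 0.383, 0.012], [0.383, 0.924, 0.002], [-0.011, 0.007, -1.0]]
wrist_force: [0.8, -0.4, 0.4]
opening: 0.0857
grasp_force: 0.0
```

>>> drive_tool([
  [0, [-10, 0, 0], 0],
  [0, [-10, 0, 0], 0],
  [0, [-10, 0, 0], 0],
])

```text
t: 42.2
position: [0.5602, 0.2113, 0.2183]
tcp_rot: [[-0.924, 0.383, 0.001], [0.383, 0.924, 0.0], [-0.001, 0.001, -1.0]]
wrist_force: [-0.0, 1.0, 0.4]
opening: 0.0851
grasp_force: 0.0
```

Run:
```python
from h import *
s=read_state();print(s['t'],s['position'])
im,d,c=snap('wrist','w12.png')
Y,X=np.mgrid[120:360,200:420];Y,X=Y.ravel(),X.ravel();W=world(c,d,X,Y)
k=(W[:,2]>.06)&(np.hypot(W[:,0]-.62,W[:,1]-.2265)<.025);print(np.percentile(W[k][:,2],[50,90]))
g=k&(im[Y,X].min(1)>200);w=world(c,d,X[g],Y[g],.076);print((w.max(0)+w.min(0))/2,w.max(0)-w.min(0))
```

```text
42.2 [0.56022363 0.21132275 0.21833005]
[0.07623172 0.07723812]
[0.61976161 0.22603571 0.076     ] [0.01566844 0.01493037 0.        ]
```

View pics/w12.png

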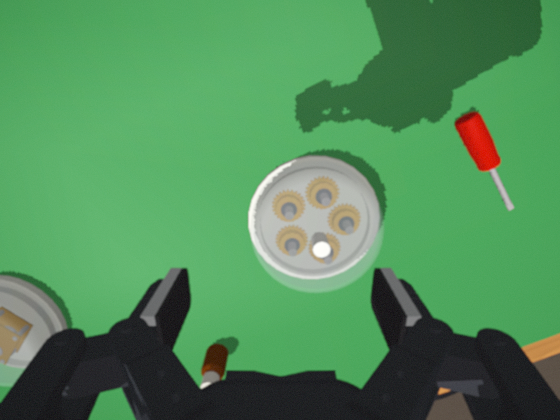

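The cover is seated: its knob, at (321,249), measures 76 mm high, as at the start, and is centred on the tray. All five barrels stand under it, so I'm handing in.

```bash
python3 -c "
from plant import *
print(job_done())"
```

```text
the job is handed in; nothing more can be done
None
```

The job is handed in: all five brass barrels stand arbor up in the empty tray with its cover back on and seated (checked by wrist camera before hand-in), and I did not touch the customer's tray; the judge returned no verdict.

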